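Put the glaze jars away in the divided crate

TASK

Put the three lidded glaze jars that stand on the table away in the divided wooden crate: upright on the floor of the crate, one to a cell, in cells that are still empty. Keep the jars upright and set them down gently rather than dropping them. Leave the two jars already in the crate, the squeeze bottle and the brush pot where they are.

Things in the scene. Friction and masses are not known exactly. Their poses are not given: they have to be found in the camera images.
- jar_1: Lidded glaze jar standing on the table, a plain upright cylinder 48 mm across and 100 mm tall (cream plastic with a brown glaze band, black flush screw lid on the top 20 mm), 0.14 to 0.28 kg. Origin: centre of its underside; z up its axis. One of the three jars to put away; all glaze jars are alike.
- jar_2: Lidded glaze jar standing on the table, a plain upright cylinder 48 mm across and 100 mm tall (cream plastic with a brown glaze band, black flush screw lid on the top 20 mm), 0.14 to 0.28 kg. Origin: centre of its underside; z up its axis. One of the three jars to put away; all glaze jars are alike.
- jar_3: Lidded glaze jar standing on the table, a plain upright cylinder 48 mm across and 100 mm tall (cream plastic with a brown glaze band, black flush screw lid on the top 20 mm), 0.14 to 0.28 kg. Origin: centre of its underside; z up its axis. One of the three jars to put away; all glaze jars are alike.
- stored_1: Glaze jar of the same make (48 mm across, 100 mm tall) that already stands in one of the crate's cells. Origin: centre of its underside. To be left there.
- stored_2: Glaze jar of the same make (48 mm across, 100 mm tall) that already stands in one of the crate's cells. Origin: centre of its underside. To be left there.
- crate: Low open plywood crate that does not move: 168 mm along its x, 248 mm along its y, 50 mm high; two rows (along x) of three cells (along y). Walls and dividers 8 mm thick, all 50 mm high; floor 8 mm thick; cells 72 x 72 mm inside, centres 80 mm apart. Origin: centre of its underside. Two of the six cells, which varies, hold a jar; brown rings on the other floors are dry stains.
- cell_0 (a point): Centre of the floor (upper face, 8 mm above the table) of one cell of the crate, at x = -40 mm, y = -80 mm in the crate's frame; axes as the crate's.
- cell_1 (a point): Centre of the floor (upper face, 8 mm above the table) of one cell of the crate, at x = -40 mm, y = 0 mm in the crate's frame; axes as the crate's.
- cell_2 (a point): Centre of the floor (upper face, 8 mm above the table) of one cell of the crate, at x = -40 mm, y = 80 mm in the crate's frame; axes as the crate's.
- cell_3 (a point): Centre of the floor (upper face, 8 mm above the table) of one cell of the crate, at x = 40 mm, y = -80 mm in the crate's frame; axes as the crate's.
- cell_4 (a point): Centre of the floor (upper face, 8 mm above the table) of one cell of the crate, at x = 40 mm, y = 0 mm in the crate's frame; axes as the crate's.
- cell_5 (a point): Centre of the floor (upper face, 8 mm above the table) of one cell of the crate, at x = 40 mm, y = 80 mm in the crate's frame; axes as the crate's.
- squeeze_bottle: White squeeze bottle standing among the jars on the table: 54 mm across, shoulder at 75 mm, tapering to a nozzle tip at 135 mm. Not a jar, to be left alone. Origin: centre of its underside.
- brush_pot: Banded white pot with brushes, 84 mm across, 100 mm tall, brushes up to about 205 mm. To be left alone. Origin: centre of its underside.
Mind the look-alikes: they are no part of the job. Leave any green or yellow look-alike of the jar_2 alone.

How it is judged (in metres and radians):
At the end, for the whole second after the job is handed in: All five glaze jars stand in the crate, one per cell: each within 20 mm horizontally of a cell's centre (the play in a cell allows no more), its underside less than 5 mm above the crate's floor, tilted less than 0.1 rad and at rest (under 0.02 m/s) ((horizontal distance between jar_1 and cell_0 below 0.02 m or horizontal distance between jar_1 and cell_1 below 0.02 m or horizontal distance between jar_1 and cell_2 below 0.02 m or horizontal distance between jar_1 and cell_3 below 0.02 m or horizontal distance between jar_1 and cell_4 below 0.02 m or horizontal distance between jar_1 and cell_5 below 0.02 m) and z of each of jar_1, jar_2, jar_3, stored_1, stored_2 in the frame of crate below 0.013 m and angle between each of jar_1, jar_2, jar_3, stored_1, stored_2's own z axis and vertical below 0.1 rad and linear speed of each of jar_1, jar_2, jar_3, stored_1, stored_2 below 0.02 m/s and (horizontal distance between jar_2 and cell_0 below 0.02 m or horizontal distance between jar_2 and cell_1 below 0.02 m or horizontal distance between jar_2 and cell_2 below 0.02 m or horizontal distance between jar_2 and cell_3 below 0.02 m or horizontal distance between jar_2 and cell_4 below 0.02 m or horizontal distance between jar_2 and cell_5 below 0.02 m) and (horizontal distance between jar_3 and cell_0 below 0.02 m or horizontal distance between jar_3 and cell_1 below 0.02 m or horizontal distance between jar_3 and cell_2 below 0.02 m or horizontal distance between jar_3 and cell_3 below 0.02 m or horizontal distance between jar_3 and cell_4 below 0.02 m or horizontal distance between jar_3 and cell_5 below 0.02 m) and (horizontal distance between stored_1 and cell_0 below 0.02 m or horizontal distance between stored_1 and cell_1 below 0.02 m or horizontal distance between stored_1 and cell_2 below 0.02 m or horizontal distance between stored_1 and cell_3 below 0.02 m or horizontal distance between stored_1 and cell_4 below 0.02 m or horizontal distance between stored_1 and cell_5 below 0.02 m) and (horizontal distance between stored_2 and cell_0 below 0.02 m or horizontal distance between stored_2 and cell_1 below 0.02 m or horizontal distance between stored_2 and cell_2 below 0.02 m or horizontal distance between stored_2 and cell_3 below 0.02 m or horizontal distance between stored_2 and cell_4 below 0.02 m or horizontal distance between stored_2 and cell_5 below 0.02 m)); the robot touches nothing.
It fails at once if a glaze jar is tipped more than 0.7 rad from upright (angle between any of jar_1, jar_2, jar_3, stored_1, stored_2's own z axis and vertical above 0.7 rad).
It fails at once if a glaze jar is dropped (moves faster than 0.7 m/s, a fall of about 25 mm, while the fingers do not hold it) ((linear speed of jar_1 above 0.7 m/s and contact force between jar_1 and the fingers below 0.05 N) or (linear speed of jar_2 above 0.7 m/s and contact force between jar_2 and the fingers below 0.05 N) or (linear speed of jar_3 above 0.7 m/s and contact force between jar_3 and the fingers below 0.05 N)).
It fails at once if a jar already in the crate, the squeeze bottle or the brush pot is moved by more than 40 mm (distance of any of stored_1, stored_2, squeeze_bottle, brush_pot from where it was at the start of the episode above 0.04 m).
It also fails if it takes over 70 s, if anything falls off the work surface, if the arm or the gripper's body presses on something with over 40 N, if the wrist force passes 120 N, or if a joint passes its speed limit or range.

ROBOT

A 7-joint arm with a two-finger parallel gripper is mounted at the origin on the work surface. World frame = base frame: x ahead of the robot, y to its left, z up, the work surface at z = 0. Lengths are in m, angles in degrees, forces in N, time in s.
With the tool pointing down it reaches from about 0.425 to 0.875 m from the base axis. Payload 4.7 kg.
Tool frame: the origin (TCP) lies at the very end of the fingers, on their centre line; the grasp point (between the pads) lies env.grip_point_offset behind it (env.grip_point_offset is the distance from the TCP to the grasp point, in m); z points along the fingers, y is the direction in which the jaws open and shut (so a half turn about z gives the same grasp; the last joint's range is limited). The gripper opens to 87 mm and grips with 3 to 60 N. Pads are 19 mm wide; open, the fingers measure 117 mm over their backs; the gripper's body (75 mm by 190 mm) begins 51 mm behind the grasp point.
Start: joints at [-66.114, 18.392, -4.016, 83.108, 1.295, 78.541, -3.26], TCP at [0.255, 0.598, 0.223] pointing down, gripper open.
Joint ranges: [-163.93, 163.93], [-17.29, 119.83], [-79.2, 71.16], [3.27, 140.29], [-89.18, 269.18], [5.43, 117.66], [-154.24, 154.24]. Speed limits (degrees/s): [147.25, 147.25, 180, 180, 180, 180, 180].

INTERFACE

Orientations are given as [roll, pitch, yaw] about the fixed x, y, z axes, in that order (R = Rz(yaw) Ry(pitch) Rx(roll)).
In Python, from cell import env gives the robot as it stands.
- The arm moves only by the tool send_rows, never from a script. Its argument "plan" is a list of rows, each a list of 7 numbers: the finger opening in mm, from 0 to 87, then the shift along the tool's x, y, z in mm, then the turn, a rotation vector about the tool's x, y, z in rad. A call has 1 to 12 rows; each row shifts and turns the commanded pose from where the row before left it, along the tool's axes as they then stand; what a row does not reach is not made up. A row lasts 1/10 s, in which the tool goes at most 50 mm and 8.59 degrees, less where a joint would pass 70% of its speed; a pose out of reach is approached as far as the arm can. A call is refused whole if a number of a shift passes 50 or a number of a turn 0.15, either way. A call with a gripper value outside its range is refused whole. The fingers move at their own pace and stop on an object; "grip_force" is the grip in N (left out, the last holds). Time passes only in rows, so rows that do not move let the fingers close. It gives the time, the measured TCP pose, the force and the opening at its end, in the units of the state.
- env.get_obs(): the state, without advancing time (a new reading comes with each control period).
- env.read_camera(name): name is "side" or "top" or "wrist"; returns the picture (480x640x3 uint8, red, green, blue); there is no depth.
- env.get_calibration(name): a dict with "fx", "fy", "cx", "cy" (pixels), "extrinsics" (4x4, takes a point from camera to world coordinates). Camera axes: x right, y down, z forward; pixel columns grow to the right and rows downward; lengths in m; the calibration is good to about 2 mm. The wrist camera is an equidistant fisheye: a pixel r from the principal point sees the ray r / f radians off the axis. A picture is of the moment at which its call begins: read the wrist's pose just before it. get_calibration takes no time and is no camera call; for the wrist camera it gives the pose at the moment of the call.
- env.sign_off(): hands the job in, once; it reports no verdict.
Trained networks look in the newest picture that a camera, given by its name, has taken for a name from the list of things; names that differ only in an ending like _2 or _b are one class to them, and where a whole thing is asked for, a point or a joint stands for the part that bears it (a point fixed in the world has none). Each returns a list of dicts, best first, with "confidence" (0 to 1); they miss things now and then, are a little off and sometimes report something else, mostly with a low value. They report only what shows in the picture. A call takes as long as a camera call. They do not tell look-alikes from the thing itself.
- env.regions_of(camera, query): "region" (480x640 bool, what is visible of it) and "rect" ([left, top, right, bottom] in pixels, round what is visible of it).
The state is a dict: "time_s": time; "qpos": joint angles; "joint_velocities": joint speeds; "effort": joint torques, N m; "tool_pos": TCP position; "tool_rot": TCP orientation; "force": force on the tool from outside, world axes, zero at the start; "wrist_torque": the same for the moment, N m; "grip_width": finger opening in m.
Only numpy, scipy, OpenCV 4.12 (cv2) and the standard library are available. Lean on these libraries where they do the work, as an engineer would, in place of code of your own. Each camera call takes 0.05 s, during which the arm holds its last target. There are 200 camera calls.

## Working session

There is one attempt and no reset: what is moved stays moved. The work goes in short steps, Python scripts to look and compute and a tool call to move; the robot and the scene stay as the last step left them, time stands still between calls to the robot, and variables do not carry over. Pictures are saved under pics/ and viewed, about 8 in all and at most 12, crops included, and the job is handed in when it is done.

Besides the shell and the picture viewer there is one more tool, called after ">>>" as name([rows], argument=value, ...), one row to a line, values as JSON. send_rows: Moves the arm, as the interface text tells. Its arguments: {"type":"object","properties":{"plan":{"type":"array"},"grip_force":{"type":"number"}},"required":["plan"]}

```bash
mkdir -p pics
cat > h.py <<'E'
import numpy as np, cv2
from cell import env
def save(im,n): cv2.imwrite('pics/'+n+'.png',cv2.cvtColor(im,cv2.COLOR_RGB2BGR))
def proj(name,P):
    c=env.get_calibration(name);T=np.linalg.inv(np.array(c['extrinsics']));p=np.atleast_2d(P)@T[:3,:3].T+T[:3,3]
    return np.c_[c['fx']*p[:,0]/p[:,2]+c['cx'],c['fy']*p[:,1]/p[:,2]+c['cy']]
def unproj(name,uv,z):
    c=env.get_calibration(name);T=np.array(c['extrinsics']);uv=np.atleast_2d(uv)
    d=np.c_[(uv[:,0]-c['cx'])/c['fx'],(uv[:,1]-c['cy'])/c['fy'],np.ones(len(uv))]@T[:3,:3].T
    return T[:3,3]+d*((z-T[2,3])/d[:,2])[:,None]
E
python3 - <<'E'
from h import *
np.set_printoptions(precision=3,suppress=True)
o=env.get_obs();print(o['tool_pos'],o['tool_rot'],o['time_s'],o['grip_width'],env.grip_point_offset)
a=env.read_camera('top');save(a,'top1')
for q in ['jar_1','stored_1','crate','squeeze_bottle','brush_pot']:
    for r in env.regions_of('top',q): print('top',q,round(r['confidence'],2),np.round(r['rect']))
b=env.read_camera('side');save(b,'side1')
for n in ('top','side'): print(n,np.array(env.get_calibration(n)['extrinsics']),env.get_calibration(n)['fx'])
E
```

```text
[0.255 0.597 0.221] [-179.892    0.006  156.923] 0.0 0.0870564893587755 0.0187
top jar_1 0.96 [284. 193. 315. 223.]
top jar_1 0.91 [204. 273. 238. 303.]
top jar_1 0.82 [117. 190. 158. 222.]
top jar_1 0.78 [213. 150. 246. 186.]
top jar_1 0.64 [177. 192. 208. 226.]
top jar_1 0.59 [273. 292. 303. 323.]
top jar_1 0.3 [392. 179. 544. 315.]
top stored_1 0.86 [408. 238. 447. 264.]
top stored_1 0.59 [459. 211. 505. 242.]
top crate 0.92 [394. 184. 545. 311.]
top brush_pot 0.77 [ 64. 256. 152. 302.]
top [[ 0.012 -0.997  0.08   0.492]
 [-1.    -0.014 -0.021  0.081]
 [ 0.022 -0.079 -0.997  1.021]
 [ 0.     0.     0.     1.   ]] 512.0305347668511
side [[-0.976 -0.165  0.141  0.435]
 [-0.217  0.7   -0.68   0.813]
 [ 0.013 -0.695 -0.719  0.831]
 [ 0.     0.     0.     1.   ]] 532.1683569887787
```

View pics/top1.png

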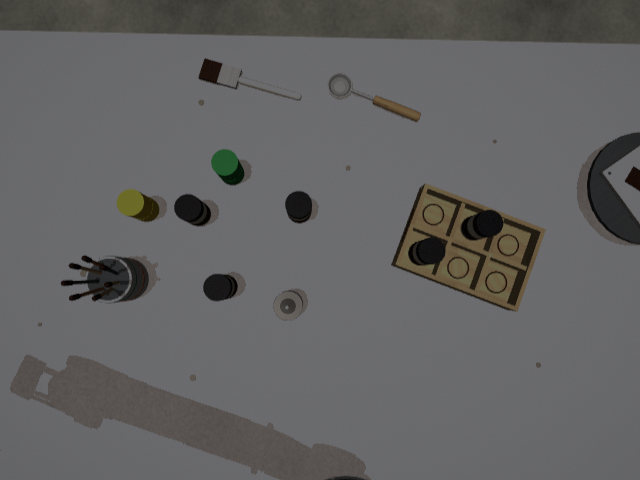

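View pics/side1.png

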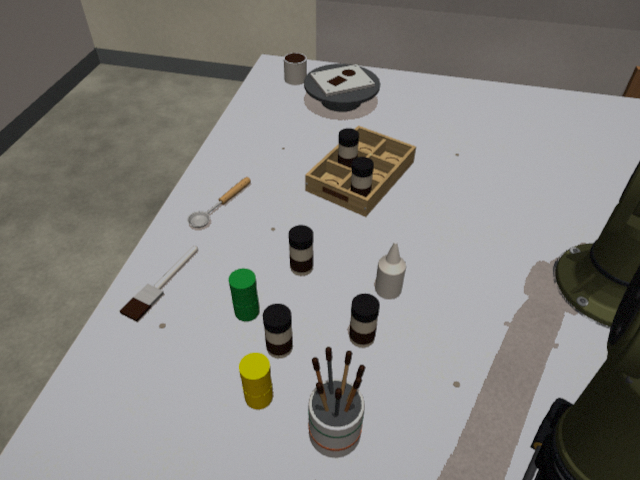

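The top view shows three black-lidded jars near (299,207), (192,210) and (220,287). The green and yellow look-alikes are at (227,165) and (137,206), the bottle at (288,305) and the pot at (115,280). The crate is near (469,247), with jars in two of its cells. I'll fit cylinder and box silhouettes to the network masks.

```bash
cat > fit.py <<'E'
from h import *
from scipy.optimize import minimize
def hullmask(name,P):
    m=np.zeros((480,640),np.uint8);cv2.fillConvexPoly(m,cv2.convexHull((proj(name,P)*16).astype(np.int32)),1,shift=4);return m>0
t=np.linspace(0,2*np.pi,48)
def cyl(x,y,z0=0,h=.1,r=.024): return np.array([[x+r*np.cos(a),y+r*np.sin(a),z] for a in t for z in(z0,z0+h)])
def box(x,y,w):
    c,s=np.cos(w),np.sin(w);return np.array([[x+c*a-s*b,y+s*a+c*b,z] for a in(-.084,.084) for b in(-.124,.124) for z in(0,.05)])
def fit(f,masks,p0,step):
    cost=lambda p:-np.mean([(lambda h:(h&m).sum()/(h|m).sum())(hullmask(n,f(*p))) for n,m in masks])
    S=np.vstack([p0]+[np.array(p0)+np.eye(len(p0))[i]*step[i] for i in range(len(p0))])
    r=minimize(cost,p0,method='Nelder-Mead',options=dict(initial_simplex=S,xatol=1e-4,fatol=1e-4));return r.x,-r.fun
E
python3 - <<'E'
from fit import *
np.set_printoptions(precision=4,suppress=True)
env.read_camera('top');R={'top':{},'side':{}}
for n in R:
    if n=='side': env.read_camera('side')
    for q in ['jar_1','stored_1','crate','squeeze_bottle','brush_pot']: R[n][q]=env.regions_of(n,q)
def near(n,qs,p):
    uv=proj(n,p)[0];best=None
    for q in qs:
        for r in R[n][q]:
            b=r['rect'];d=np.hypot((b[0]+b[2])/2-uv[0],(b[1]+b[3])/2-uv[1])
            if d<18 and (best is None or d<best[0]): best=(d,np.array(r['region'],bool))
    return best and best[1]
for nm,uv,q,z0 in [('A',(299,207),['jar_1'],0),('B',(192,210),['jar_1'],0),('C',(220,287),['jar_1'],0),('green',(228,167),['jar_1'],0),('yellow',(137,206),['jar_1'],0),('s1',(428,251),['stored_1'],.008),('s2',(482,226),['stored_1'],.008)]:
    p=unproj('top',uv,.05)[0]
    for ns in (['top'],['top','side']):
        ms=[(n,near(n,q,p)) for n in ns];ms=[m for m in ms if m[1] is not None]
        if ms: print(nm,[m[0] for m in ms],*fit(lambda x,y:cyl(x,y,z0),ms,p[:2],[.01,.01]))
p=unproj('top',(469,247),.03)[0]
for ns in (['top'],['top','side']):
    ms=[(n,R[n]['crate'][0]['region']) for n in ns if R[n]['crate']]
    for w in(-.3,1.27): print('crate',*fit(box,ms,[p[0],p[1],w],[.02,.02,.2]))
for n in R:
    print(n,[(round(r['confidence'],2),r['rect']) for q in('squeeze_bottle','brush_pot') for r in R[n][q]])
print('bottle',unproj('top',(288,303),.05),'pot',unproj('top',(115,280),.1))
E
```

```text
A ['top'] [0.6287 0.0975] 0.9462809917355371
A ['top', 'side'] [0.6286 0.0971] 0.948441681113811
B ['top'] [0.6206 0.298 ] 0.974585635359116
B ['top', 'side'] [0.6201 0.2975] 0.9615230625663165
C ['top'] [0.477  0.2419] 0.9372647427854455
C ['top', 'side'] [0.477 0.241] 0.9374852490751667
green ['top'] [0.7035 0.2324] 0.95372460496614
green ['top', 'side'] [0.7039 0.2324] 0.9468845082565711
yellow ['top'] [0.6266 0.4002] 0.9596541786743515
yellow ['top', 'side'] [0.6273 0.4012] 0.9585506090004425
s1 ['top'] [ 0.5461 -0.143 ] 0.9615819209039548
s1 ['top', 'side'] [ 0.546 -0.143] 0.8509674716664968
s2 ['top'] [ 0.599  -0.2487] 0.9273084479371316
s2 ['top', 'side'] [ 0.5989 -0.2488] 0.831386089221368
crate [ 0.5593 -0.2336 -0.3571] 0.7014257294429708
crate [ 0.559  -0.2339  2.7877] 0.7006870292194355
crate [ 0.5593 -0.2331 -0.3571] 0.7113100734199599
crate [ 0.56   -0.2328  2.7804] 0.7106897767866918
top [(0.92, [274.5, 291.2, 302.0, 320.7]), (0.26, [393.0, 184.5, 544.2, 312.2]), (0.69, [61.1, 252.5, 149.2, 304.9])]
side [(0.58, [372.3, 241.7, 405.7, 300.6]), (0.73, [307.3, 349.8, 365.6, 456.1]), (0.34, [289.0, 226.7, 311.7, 278.1])]
bottle [[0.4483 0.1142 0.05  ]] pot [[0.4877 0.4203 0.1   ]]
```

Jar fits are good. The crate mask probably has gaps, so I'll fit its wood colour hull and check the overlay.

Run:
```python
from fit import *
np.set_printoptions(precision=4,suppress=True)
a=env.read_camera('top');h=cv2.cvtColor(a,cv2.COLOR_RGB2HSV)
m=((h[...,1]>80)&(h[...,0]>8)&(h[...,0]<35)).astype(np.uint8);m[:,:380]=0;m[:,560:]=0
n,l,st,_=cv2.connectedComponentsWithStats(cv2.morphologyEx(m,cv2.MORPH_CLOSE,np.ones((5,5))))
k=1+np.argmax(st[1:,4]);pts=np.argwhere(l==k)[:,::-1].astype(np.int32)
H=np.zeros((480,640),np.uint8);cv2.fillConvexPoly(H,cv2.convexHull(pts),1)
(x,y,w),s=fit(box,[('top',H>0)],[.56,-.233,-.357],[.02,.02,.1]);print(x,y,w,s)
c,sn=np.cos(w),np.sin(w)
for f in range(6):
    cx,cy=(-.04,.04)[f//3],(-.08,0,.08)[f%3];P=np.array([x+c*cx-sn*cy,y+sn*cx+c*cy]);print(f,P)
    for z,col,hs in((.008,(255,0,0),.036),):
        q=[[P[0]+c*i-sn*j,P[1]+sn*i+c*j,z] for i,j in((-hs,-hs),(-hs,hs),(hs,hs),(hs,-hs))]
        cv2.polylines(a,[proj('top',q).astype(np.int32)],True,col)
    u=proj('top',[*P,.008])[0].astype(int);cv2.putText(a,str(f),tuple(map(int,u)),0,.4,(0,0,255))
cv2.polylines(a,[cv2.convexHull(proj('top',box(x,y,w)).astype(np.int32))],True,(0,255,0))
for p in((.6286,.0971),(.6201,.2975),(.477,.241),(.546,-.143),(.599,-.2488)):
    cv2.polylines(a,[proj('top',cyl(*p)[1::2]).astype(np.int32)],True,(255,0,255))
save(np.hstack([cv2.resize(a[160:330,380:560],None,fx=2.2,fy=2.2),cv2.resize(a[160:330,170:330],None,fx=2.2,fy=2.2)]),'ov')
```

```text
0.560130034267732 -0.23273250481248997 -0.34675418985154205 0.9853038857522418
0 [ 0.4953 -0.2944]
1 [ 0.5225 -0.2191]
2 [ 0.5497 -0.1439]
3 [ 0.5706 -0.3216]
4 [ 0.5977 -0.2463]
5 [ 0.6249 -0.1711]
```

View pics/ov.png

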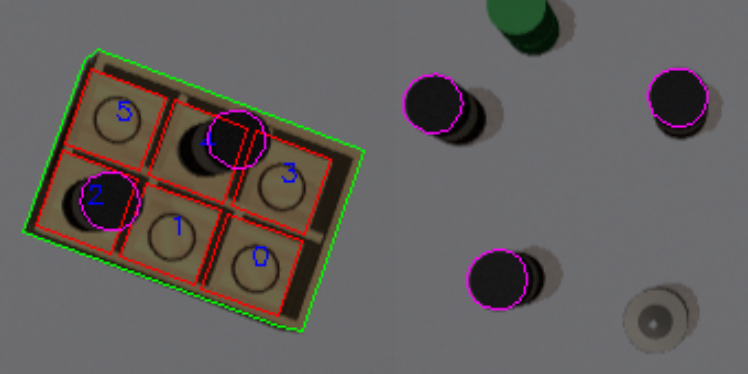

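The overlay fits. Stored jars are in cells 2 and 4, so cells 0, 1, 3 and 5 are empty. I'll put the jars in 5, 3 and 0, keeping the tool at yaw 120 throughout: the jaws then run diagonally across the cells and clear of the neighbours. Now I turn the tool and head for jar C.

>>> send_rows([
  [87, 0, 0, -4, 0, 0, 0.13],
  [87, 0, 0, -4, 0, 0, 0.13],
  [87, 0, 0, -4, 0, 0, 0.13],
  [87, 0, 0, -4, 0, 0, 0.13],
  [87, 0, 0, -4, 0, 0, 0.124],
  [87, -20, 0, 0, 0, 0, 0],
  [87, -40, 2, 0, 0, 0, 0],
  [87, -40, 2, 0, 0, 0, 0],
  [87, -40, 2, 0, 0, 0, 0],
  [87, -40, 2, 0, 0, 0, 0],
  [87, -40, 2, 0, 0, 0, 0],
  [87, -40, 2, 0, 0, 0, 0],
], grip_force=20)

```text
time_s: 2.2
tool_pos: [0.396, 0.3774, 0.2428]
tool_rot: [180.0, -0.0, 120.0]
force: [0.8, 0.2, 0.3]
grip_width: 0.087
```

>>> send_rows([
  [87, -40, 1, 0, 0, 0, 0],
  [87, -40, 1, 0, 0, 0, 0],
  [87, -40, 0, 0, 0, 0, 0],
  [87, -28, 0, 10, 0, 0, 0],
  [87, -10.5, 0, 30, 0, 0, 0],
  [87, 0, 0, 30, 0, 0, 0],
  [87, 0, 0, 30, 0, 0, 0],
  [87, 0, 0, 10, 0, 0, 0],
  [87, 0, 0, 0, 0, 0, 0],
])

```text
time_s: 3.1
tool_pos: [0.4754, 0.2422, 0.1314]
tool_rot: [-179.8, 0.0, 120.0]
force: [0.2, 0.1, 0.8]
grip_width: 0.0869
```

Run:
```python
from h import *
o=env.get_obs();print(o['tool_pos']);a=env.read_camera('wrist');save(a,'w1')
for r in env.regions_of('wrist','jar_1')[:3]: print(r['confidence'],r['rect'])
```

```text
[0.47544119 0.24221479 0.13143518]
0.87 [532.8, 144.5, 639.7, 220.3]
0.82 [470.3, 237.1, 565.2, 295.0]
0.69 [282.1, 206.0, 365.1, 314.2]
```

View pics/w1.png

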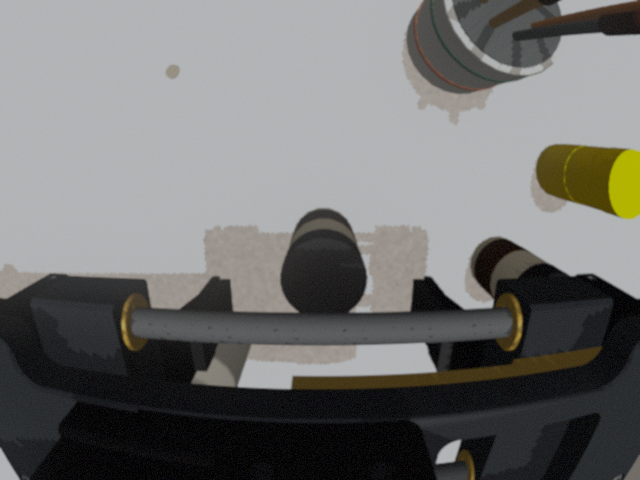

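The wrist view shows the jar's lid centred between the fingers at column 323, with nothing in their path. I descend and grip.

>>> send_rows([
  [87, 0, 0, 20, 0, 0, 0],
  [87, 0, 0, 20, 0, 0, 0],
  [87, 0, 0, 20, 0, 0, 0],
  [87, 0, 0, 11, 0, 0, 0],
  [87, 0, 0, 0, 0, 0, 0],
  [46, 0, 0, 0, 0, 0, 0],
  [46, 0, 0, 0, 0, 0, 0],
  [46, 0, 0, 0, 0, 0, 0],
  [46, 0, 0, 0, 0, 0, 0],
  [46, 0, 0, 0, 0, 0, 0],
  [46, 0, 0, 0, 0, 0, 0],
  [46, 0, 0, 0, 0, 0, 0],
])

```text
time_s: 4.4
tool_pos: [0.4764, 0.2427, 0.0616]
tool_rot: [180.0, -0.0, 120.0]
force: [0.4, -0.2, 0.6]
grip_width: 0.0473
```

>>> send_rows([
  [40, 0, 0, 0, 0, 0, 0],
  [40, 0, 0, -5, 0, 0, 0],
  [40, 0, 0, -15, 0, 0, 0],
  [40, 0, 0, -30, 0, 0, 0],
  [40, 0, 0, -30, 0, 0, 0],
  [40, 0, 0, -30, 0, 0, 0],
  [40, -5, -1, -30, 0, 0, 0],
  [40, -15, -3, -20, 0, 0, 0],
  [40, -25, -5, -10, 0, 0, 0],
  [40, -35, -6, 0, 0, 0, 0],
  [40, -35, -6, 0, 0, 0, 0],
  [40, -35, -6, 0, 0, 0, 0],
])

```text
time_s: 5.6
tool_pos: [0.528, 0.0979, 0.2317]
tool_rot: [-180.0, -0.0, 120.0]
force: [-0.8, 0.6, -1.5]
grip_width: 0.0476
```

>>> send_rows([
  [40, -35, -6, 0, 0, 0, 0],
  [40, -35, -6, 0, 0, 0, 0],
  [40, -35, -6, 0, 0, 0, 0],
  [40, -35, -6, 0, 0, 0, 0],
  [40, -35, -6, 0, 0, 0, 0],
  [40, -35, -6, 0, 0, 0, 0],
  [40, -33, -6, 0, 0, 0, 0],
  [40, -22, -5, 0, 0, 0, 0],
  [40, -12, -3, 0, 0, 0, 0],
  [40, -5, -1, 10, 0, 0, 0],
  [40, 0, 0, 15, 0, 0, 0],
  [40, 0, 0, 10, 0, 0, 0],
])

```text
time_s: 6.8
tool_pos: [0.6242, -0.1682, 0.1941]
tool_rot: [-179.9, -0.2, 120.1]
force: [-0.3, 0.7, -3.2]
grip_width: 0.0475
```

```bash
cat > chk.py <<'E'
# overlay: cells and gripped jar (top view, side view)
import sys
from fit import *
def cells():
    x,y,w=.5601,-.2327,-.3468;c,s=np.cos(w),np.sin(w)
    return [np.array([x+c*a-s*b,y+s*a+c*b]) for a in(-.04,.04) for b in(-.08,0,.08)]
if __name__=='__main__':
    o=env.get_obs();p=np.array(o['tool_pos']);print(np.round(p,4));f=int(sys.argv[1]);g=cells()[f]-p[:2]
    s=np.sin(np.radians(120));print('tool shift to cell mm',1000*(-.5*g[0]+s*g[1]),1000*(s*g[0]+.5*g[1]))
    im=env.read_camera('side')
    cv2.polylines(im,[cv2.convexHull(proj('side',cyl(p[0],p[1],p[2]-.0616)).astype(np.int32))],True,(255,0,255))
    cv2.polylines(im,[cv2.convexHull(proj('side',cyl(*cells()[f],.008,.001)).astype(np.int32))],True,(0,255,0))
    save(cv2.resize(im[40:280,240:500],None,fx=2,fy=2),sys.argv[2])
E
python3 chk.py 5 s2
```

```text
[ 0.6242 -0.1682  0.1941]
tool shift to cell mm -2.880591473322436 -0.8042231511092678
```

View pics/s2.png

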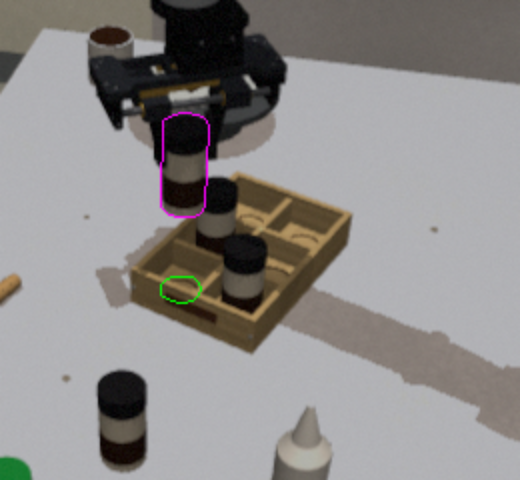

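The gripped jar matches the predicted silhouette, and its target is in the middle of the empty cell 5. I lower it.

>>> send_rows([
  [40, -2, -1, 15, 0, 0, 0],
  [40, 0, 0, 25, 0, 0, 0],
  [40, 0, 0, 25, 0, 0, 0],
  [40, 0, 0, 25, 0, 0, 0],
  [40, 0, 0, 15, 0, 0, 0],
  [40, 0, 0, 8, 0, 0, 0],
  [40, 0, 0, 4, 0, 0, 0],
  [40, 0, 0, 3, 0, 0, 0],
  [40, 0, 0, 0, 0, 0, 0],
])

```text
time_s: 7.75
tool_pos: [0.6256, -0.1728, 0.0772]
tool_rot: [179.9, 0.0, 120.0]
force: [-0.3, -0.3, -1.6]
grip_width: 0.0476
```

>>> send_rows([
  [40, 0, 0, 3, 0, 0, 0],
  [40, 0, 0, 2, 0, 0, 0],
  [40, 0, 0, 1, 0, 0, 0],
  [40, 0, 0, 1, 0, 0, 0],
  [40, 0, 0, 0, 0, 0, 0],
])

```text
time_s: 8.25
tool_pos: [0.6252, -0.1727, 0.0697]
tool_rot: [180.0, 0.0, 120.0]
force: [0.2, 0.5, -0.8]
grip_width: 0.0477
```

>>> send_rows([
  [40, 0, 0, 1, 0, 0, 0],
  [40, 0, 0, 0, 0, 0, 0],
  [54, 0, 0, 0, 0, 0, 0],
  [66, 0, 0, 0, 0, 0, 0],
  [66, 0, 0, 0, 0, 0, 0],
  [66, 0, 0, 0, 0, 0, 0],
  [66, 0, 0, -10, 0, 0, 0],
  [66, 0, 0, -30, 0, 0, 0],
  [66, 0, 0, -40, 0, 0, 0],
  [66, 0, 0, -40, 0, 0, 0],
  [70, 0, 0, -40, 0, 0, 0],
  [80, 15, 0, 0, 0, 0, 0],
])

```text
time_s: 9.45
tool_pos: [0.6207, -0.1633, 0.2361]
tool_rot: [179.5, 0.5, 119.8]
force: [1.1, 0.2, 0.3]
grip_width: 0.0723
```

>>> send_rows([
  [87, 35, 22, 0, 0, 0, 0],
  [87, 38, 24, 0, 0, 0, 0],
  [87, 38, 24, 0, 0, 0, 0],
  [87, 38, 24, 0, 0, 0, 0],
  [87, 36, 23, 0, 0, 0, 0],
  [87, 22, 14, 0, 0, 0, 0],
  [87, 10, 7, 20, 0, 0, 0],
  [87, 0, 0, 40, 0, 0, 0],
  [87, 0, 0, 35, 0, 0, 0],
  [87, 0, 0, 5, 0, 0, 0],
  [87, 0, 0, 0, 0, 0, 0],
])

```text
time_s: 10.55
tool_pos: [0.6278, 0.0972, 0.1281]
tool_rot: [-179.9, -0.0, 120.0]
force: [0.7, 0.5, 0.4]
grip_width: 0.0872
```

Run:
```python
from h import *
o=env.get_obs();p=np.array(o['tool_pos']);print(p);s=np.sin(np.radians(120))
g=np.array([.6286,.0971])-p[:2];print(1000*(-.5*g[0]+s*g[1]),1000*(s*g[0]+.5*g[1]))
a=env.read_camera('wrist')
for r in env.regions_of('wrist','jar_1')[:4]: print(r['confidence'],r['rect'])
```

```text
[0.62776396 0.09721645 0.1280894 ]
-0.5188709651770042 0.665801386615555
0.93 [410.3, 0.4, 520.4, 45.5]
0.81 [279.8, 208.2, 369.0, 309.5]
0.57 [461.2, 103.9, 582.7, 184.1]
```

Jar A is centred at column 324, as jar C was. I descend 67 mm and grip.

>>> send_rows([
  [87, 0, 0, 20, 0, 0, 0],
  [87, 0, 0, 20, 0, 0, 0],
  [87, 0, 0, 18, 0, 0, 0],
  [87, 0, 0, 10, 0, 0, 0],
  [87, 0, 0, 0, 0, 0, 0],
  [40, 0, 0, 0, 0, 0, 0],
  [40, 0, 0, 0, 0, 0, 0],
  [40, 0, 0, 0, 0, 0, 0],
  [40, 0, 0, 0, 0, 0, 0],
  [40, 0, 0, 0, 0, 0, 0],
  [40, 0, 0, 0, 0, 0, 0],
  [40, 0, 0, 0, 0, 0, 0],
])

```text
time_s: 11.85
tool_pos: [0.6286, 0.0974, 0.0607]
tool_rot: [180.0, 0.0, 120.0]
force: [0.1, 0.3, 1.4]
grip_width: 0.0471
```

>>> send_rows([
  [40, 0, 0, -5, 0, 0, 0],
  [40, 0, 0, -15, 0, 0, 0],
  [40, 0, 0, -30, 0, 0, 0],
  [40, 0, 0, -30, 0, 0, 0],
  [40, 0, 0, -30, 0, 0, 0],
  [40, 0, 0, -30, 0, 0, 0],
  [40, -5, -4, -20, 0, 0, 0],
  [40, -13, -10, -10, 0, 0, 0],
  [40, -22, -17, 0, 0, 0, 0],
  [40, -28, -22, 0, 0, 0, 0],
  [40, -28, -22, 0, 0, 0, 0],
  [40, -28, -22, 0, 0, 0, 0],
])

```text
time_s: 13.05
tool_pos: [0.6054, -0.0614, 0.2305]
tool_rot: [-180.0, -0.0, 120.0]
force: [0.4, 0.2, -1.3]
grip_width: 0.0474
```

>>> send_rows([
  [40, -28, -22, 0, 0, 0, 0],
  [40, -28, -22, 0, 0, 0, 0],
  [40, -28, -22, 0, 0, 0, 0],
  [40, -28, -22, 0, 0, 0, 0],
  [40, -28, -22, 0, 0, 0, 0],
  [40, -26, -20, 0, 0, 0, 0],
  [40, -20, -15, 0, 0, 0, 0],
  [40, -14, -11, 0, 0, 0, 0],
  [40, -7, -5, 0, 0, 0, 0],
  [40, -3, -2, 0, 0, 0, 0],
  [40, 0, 0, 0, 0, 0, 0],
  [40, 0, 0, 0, 0, 0, 0],
])

```text
time_s: 14.25
tool_pos: [0.571, -0.3206, 0.2304]
tool_rot: [180.0, -0.1, 120.1]
force: [0.4, 0.1, -2.3]
grip_width: 0.0473
```

```bash
python3 chk.py 3 s3
```

```text
[ 0.571  -0.3206  0.2304]
tool shift to cell mm -0.5601215338274382 -0.8601999342001555
```

View pics/s3.png

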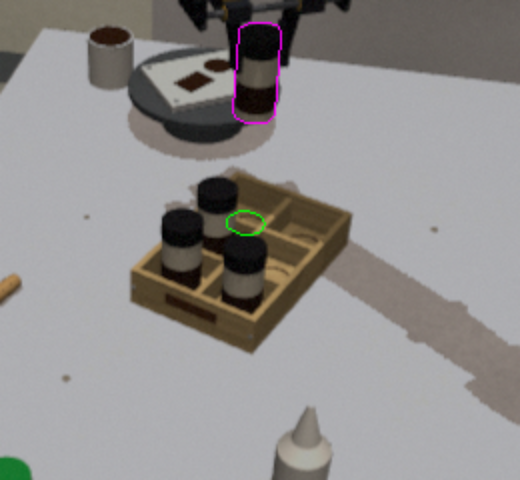

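Jar A is aligned over the empty cell 3. I lower it 161 mm.

>>> send_rows([
  [40, -1, -1, 15, 0, 0, 0],
  [40, 0, 0, 30, 0, 0, 0],
  [40, 0, 0, 35, 0, 0, 0],
  [40, 0, 0, 30, 0, 0, 0],
  [40, 0, 0, 20, 0, 0, 0],
  [40, 0, 0, 13, 0, 0, 0],
  [40, 0, 0, 7, 0, 0, 0],
  [40, 0, 0, 4, 0, 0, 0],
  [40, 0, 0, 3, 0, 0, 0],
  [40, 0, 0, 2, 0, 0, 0],
  [40, 0, 0, 1, 0, 0, 0],
  [40, 0, 0, 0, 0, 0, 0],
])

```text
time_s: 15.5
tool_pos: [0.5704, -0.3235, 0.071]
tool_rot: [180.0, 0.0, 120.0]
force: [-1.0, 0.1, -1.4]
grip_width: 0.0474
```

>>> send_rows([
  [40, 0, 0, 1, 0, 0, 0],
  [40, 0, 0, 1, 0, 0, 0],
  [40, 0, 0, 0, 0, 0, 0],
  [54, 0, 0, 0, 0, 0, 0],
  [66, 0, 0, 0, 0, 0, 0],
  [66, 0, 0, 0, 0, 0, 0],
  [66, 0, 0, 0, 0, 0, 0],
  [66, 0, 0, -10, 0, 0, 0],
  [66, 0, 0, -30, 0, 0, 0],
  [66, 0, 0, -40, 0, 0, 0],
  [66, 0, 0, -40, 0, 0, 0],
  [66, 0, 0, -40, 0, 0, 0],
])

```text
time_s: 16.7
tool_pos: [0.5699, -0.3235, 0.2311]
tool_rot: [180.0, 0.0, 120.0]
force: [1.3, 1.2, -0.9]
grip_width: 0.0659
```

>>> send_rows([
  [87, 20, 14, 0, 0, 0, 0],
  [87, 36, 25, 0, 0, 0, 0],
  [87, 36, 25, 0, 0, 0, 0],
  [87, 36, 25, 0, 0, 0, 0],
  [87, 36, 25, 0, 0, 0, 0],
  [87, 36, 25, 0, 0, 0, 0],
  [87, 36, 25, 0, 0, 0, 0],
  [87, 36, 25, 0, 0, 0, 0],
  [87, 36, 25, 0, 0, 0, 0],
  [87, 36, 25, 0, 0, 0, 0],
  [87, 36, 25, 0, 0, 0, 0],
  [87, 36, 25, 0, 0, 0, 0],
])

```text
time_s: 17.9
tool_pos: [0.6123, 0.183, 0.2297]
tool_rot: [179.9, 0.0, 120.0]
force: [0.0, -0.9, 0.2]
grip_width: 0.0871
```

>>> send_rows([
  [87, 36, 25, 0, 0, 0, 0],
  [87, 34, 24, 0, 0, 0, 0],
  [87, 18, 12, 10, 0, 0, 0],
  [87, 8, 3, 30, 0, 0, 0],
  [87, 0, 0, 40, 0, 0, 0],
  [87, 0, 0, 18, 0, 0, 0],
  [87, 0, 0, 5, 0, 0, 0],
  [87, 0, 0, 0, 0, 0, 0],
  [87, 0, 0, 0, 0, 0, 0],
])

```text
time_s: 18.8
tool_pos: [0.6208, 0.2962, 0.1273]
tool_rot: [179.9, 0.0, 120.0]
force: [-0.3, 0.4, 1.3]
grip_width: 0.0871
```

Run:
```python
from h import *
o=env.get_obs();p=np.array(o['tool_pos']);print(p);s=np.sin(np.radians(120))
g=np.array([.6201,.2975])-p[:2];print(1000*(-.5*g[0]+s*g[1]),1000*(s*g[0]+.5*g[1]))
a=env.read_camera('wrist');save(a,'w3')
for r in env.regions_of('wrist','jar_1')[:4]: print(r['confidence'],r['rect'])
```

```text
[0.62077843 0.29617825 0.1273219 ]
1.483879079662072 0.07333853647402183
0.87 [278.0, 205.6, 366.0, 312.3]
0.84 [366.5, 75.3, 475.9, 168.1]
0.58 [340.7, 345.1, 406.8, 371.8]
```

View pics/w3.png

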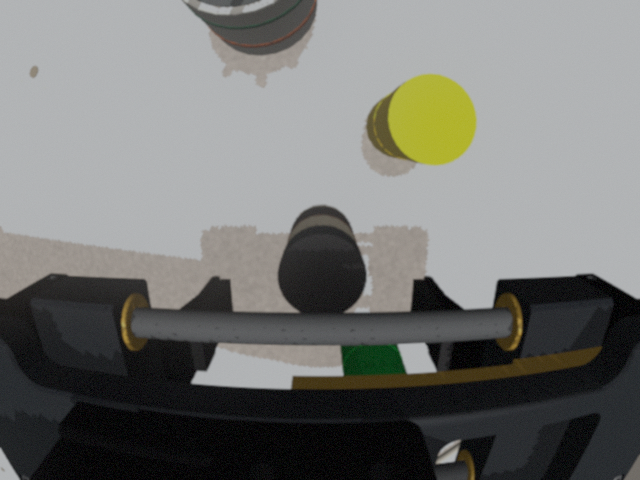

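Jar B is centred at column 322. The yellow jar (430,120) and green jar (375,360) both sit outside the finger corridors. I descend 66 mm and grip.

>>> send_rows([
  [87, 1, 0, 20, 0, 0, 0],
  [87, 0, 0, 20, 0, 0, 0],
  [87, 0, 0, 16, 0, 0, 0],
  [87, 0, 0, 10, 0, 0, 0],
  [87, 0, 0, 0, 0, 0, 0],
  [40, 0, 0, 0, 0, 0, 0],
  [40, 0, 0, 0, 0, 0, 0],
  [40, 0, 0, 0, 0, 0, 0],
  [40, 0, 0, 0, 0, 0, 0],
  [40, 0, 0, 0, 0, 0, 0],
  [40, 0, 0, 0, 0, 0, 0],
  [40, 0, 0, 0, 0, 0, 0],
])

```text
time_s: 20.1
tool_pos: [0.6193, 0.2976, 0.0598]
tool_rot: [180.0, -0.0, 120.0]
force: [-1.1, 0.7, 0.7]
grip_width: 0.0475
```

>>> send_rows([
  [40, 0, 0, -5, 0, 0, 0],
  [40, 0, 0, -15, 0, 0, 0],
  [40, 0, 0, -30, 0, 0, 0],
  [40, 0, 0, -30, 0, 0, 0],
  [40, 0, 0, -30, 0, 0, 0],
  [40, 0, 0, -30, 0, 0, 0],
  [40, -5, -4, -20, 0, 0, 0],
  [40, -13, -12, -10, 0, 0, 0],
  [40, -22, -20, 0, 0, 0, 0],
  [40, -28, -25, 0, 0, 0, 0],
  [40, -28, -25, 0, 0, 0, 0],
  [40, -28, -25, 0, 0, 0, 0],
])

```text
time_s: 21.3
tool_pos: [0.5836, 0.1314, 0.2291]
tool_rot: [-179.9, -0.0, 120.0]
force: [0.1, -0.6, -2.0]
grip_width: 0.0477
```

>>> send_rows([
  [40, -28, -25, 0, 0, 0, 0],
  [40, -28, -25, 0, 0, 0, 0],
  [40, -28, -25, 0, 0, 0, 0],
  [40, -28, -25, 0, 0, 0, 0],
  [40, -28, -25, 0, 0, 0, 0],
  [40, -28, -25, 0, 0, 0, 0],
  [40, -28, -25, 0, 0, 0, 0],
  [40, -28, -25, 0, 0, 0, 0],
  [40, -28, -25, 0, 0, 0, 0],
  [40, -26, -24, 0, 0, 0, 0],
  [40, -20, -18, 0, 0, 0, 0],
  [40, -14, -13, 0, 0, 0, 0],
])

```text
time_s: 22.5
tool_pos: [0.4957, -0.279, 0.2293]
tool_rot: [-179.9, -0.0, 119.8]
force: [-0.4, -0.2, -2.0]
grip_width: 0.0478
```

>>> send_rows([
  [40, -10, -9, 0, 0, 0, 0],
  [40, -4, -4, 0, 0, 0, 0],
  [40, 0, 0, 0, 0, 0, 0],
  [40, 0, 0, 0, 0, 0, 0],
])

```text
time_s: 22.9
tool_pos: [0.4943, -0.2935, 0.2293]
tool_rot: [180.0, -0.1, 120.1]
force: [-0.1, 0.4, -2.3]
grip_width: 0.0474
```

```bash
python3 chk.py 0 s4
```

```text
[ 0.4943 -0.2935  0.2293]
tool shift to cell mm -1.2483409314698006 0.4550952332276726
```

View pics/s4.png

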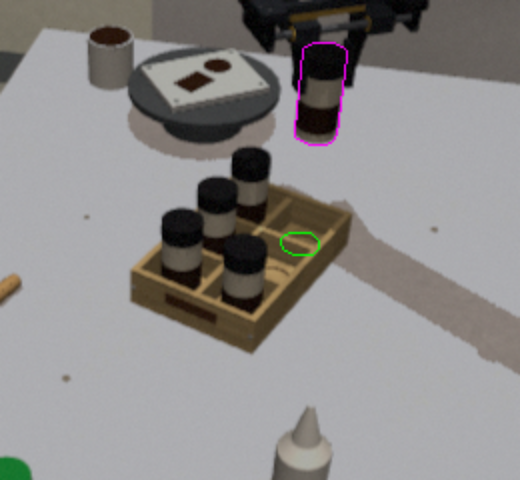

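The cell 0 target ring matches the visible stain, and the divider hides its near edge. I lower 161 mm.

>>> send_rows([
  [40, -1, 0, 15, 0, 0, 0],
  [40, 0, 0, 30, 0, 0, 0],
  [40, 0, 0, 35, 0, 0, 0],
  [40, 0, 0, 30, 0, 0, 0],
  [40, 0, 0, 20, 0, 0, 0],
  [40, 0, 0, 13, 0, 0, 0],
  [40, 0, 0, 7, 0, 0, 0],
  [40, 0, 0, 4, 0, 0, 0],
  [40, 0, 0, 3, 0, 0, 0],
  [40, 0, 0, 2, 0, 0, 0],
  [40, 0, 0, 1, 0, 0, 0],
  [40, 0, 0, 0, 0, 0, 0],
])

```text
time_s: 24.15
tool_pos: [0.4952, -0.2953, 0.0699]
tool_rot: [180.0, 0.0, 120.0]
force: [-0.5, -0.0, -2.6]
grip_width: 0.0472
```

>>> send_rows([
  [40, 0, 0, 1, 0, 0, 0],
  [40, 0, 0, 1, 0, 0, 0],
  [40, 0, 0, 0, 0, 0, 0],
  [54, 0, 0, 0, 0, 0, 0],
  [66, 0, 0, 0, 0, 0, 0],
  [66, 0, 0, 0, 0, 0, 0],
  [66, 0, 0, 0, 0, 0, 0],
  [66, 0, 0, -10, 0, 0, 0],
  [66, 0, 0, -30, 0, 0, 0],
  [66, 0, 0, -40, 0, 0, 0],
  [66, 0, 0, -40, 0, 0, 0],
  [66, 0, 0, -40, 0, 0, 0],
])

```text
time_s: 25.35
tool_pos: [0.4947, -0.2955, 0.23]
tool_rot: [180.0, 0.0, 120.0]
force: [0.7, -0.6, -0.3]
grip_width: 0.0662
```

>>> send_rows([
  [66, 20, 20, -20, 0, 0, 0],
  [66, 35, 30, 0, 0, 0, 0],
  [66, 35, 30, 0, 0, 0, 0],
  [66, 35, 30, 0, 0, 0, 0],
  [66, 35, 30, 0, 0, 0, 0],
  [66, 35, 30, 0, 0, 0, 0],
  [66, 20, 10, 0, 0, 0, 0],
  [66, 0, 0, 0, 0, 0, 0],
  [66, 0, 0, 0, 0, 0, 0],
  [66, 0, 0, 0, 0, 0, 0],
])

```text
time_s: 26.35
tool_pos: [0.5432, -0.021, 0.2481]
tool_rot: [180.0, 0.0, 119.9]
force: [0.5, -0.9, -0.2]
grip_width: 0.066
```

Run:
```python
from chk import *
np.set_printoptions(precision=4,suppress=True)
o=env.get_obs();print(o['tool_pos'],o['joint_velocities'],o['time_s'])
a=env.read_camera('top');C=cells();seen={}
for q in('jar_1','stored_1'):
  for r in env.regions_of('top',q):
    b=r['rect'];p=unproj('top',((b[0]+b[2])/2,(b[1]+b[3])/2),.058)[0][:2];d=[np.hypot(*(c-p)) for c in C];k=int(np.argmin(d))
    if d[k]<.03 and k not in seen and b[2]-b[0]<70:
        x,s=fit(lambda x,y:cyl(x,y,.008),[('top',r['region'])],p,[.01,.01]);seen[k]=1;print('cell',k,'err mm',1000*(x-C[k]),s)
s=env.read_camera('side')
save(np.hstack([cv2.resize(a[160:330,380:560],(400,378)),cv2.resize(s[110:290,240:420],(378,378))]),'end')
```

```text
[ 0.5432 -0.021   0.2481] [ 0.5552  0.0229  0.1803  0.0915 -0.3143 -0.1503  0.0072] 26.35
cell 0 err mm [ 0.1844 -2.7547] 0.49130832570905764
cell 3 err mm [-0.3118 -3.095 ] 0.7793721973094171
```

View pics/end.png

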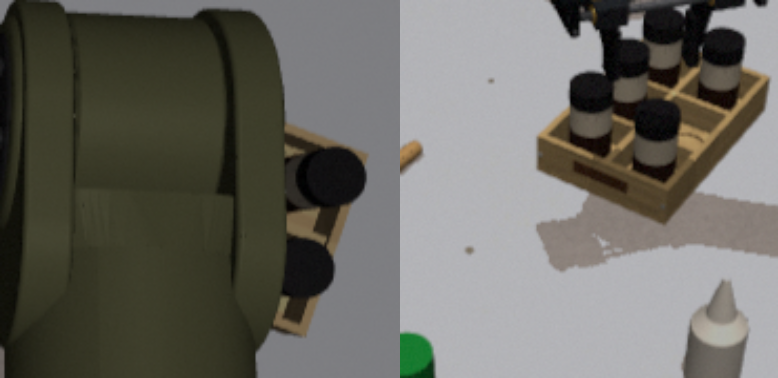

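The side view shows five upright, seated jars, one per cell. The arm blocks the top camera, so I move it aside and check from above once more.

>>> send_rows([
  [66, 30, 17, -10, 0, 0, 0],
  [66, 38, 22, 0, 0, 0, 0],
  [66, 38, 22, 0, 0, 0, 0],
  [66, 38, 22, 0, 0, 0, 0],
  [66, 38, 22, 0, 0, 0, 0],
  [66, 20, 11, 0, 0, 0, 0],
  [66, 0, 0, 0, 0, 0, 0],
  [66, 0, 0, 0, 0, 0, 0],
])

```text
time_s: 27.35
tool_pos: [0.5428, 0.2132, 0.2573]
tool_rot: [-180.0, 0.1, 120.0]
force: [0.7, -1.1, -0.1]
grip_width: 0.066
```

Run:
```python
from chk import *
np.set_printoptions(precision=1,suppress=True)
a=env.read_camera('top');C=cells();best={}
for q in('jar_1','stored_1'):
  for r in env.regions_of('top',q):
    b=r['rect'];p=unproj('top',((b[0]+b[2])/2,(b[1]+b[3])/2),.058)[0][:2];d=[np.hypot(*(c-p)) for c in C];k=int(np.argmin(d))
    if d[k]<.03 and b[2]-b[0]<70:
        x,s=fit(lambda x,y:cyl(x,y,.008),[('top',r['region'])],p,[.01,.01])
        if s>best.get(k,(0,))[0]: best[k]=(s,1000*(x-C[k]))
print(best)
for f in (0,1,2,3,5,4):
    if f!=1: cv2.polylines(a,[proj('top',cyl(*C[f],.008)[1::2]).astype(np.int32)],True,(255,0,255))
save(cv2.resize(a[160:330,180:560],None,fx=2,fy=2),'end2')
```

```text
{3: (np.float64(0.9357142857142857), array([-0.3, -3.2])), 5: (np.float64(0.9543039319872476), array([ 1.2, -5.8])), 0: (np.float64(0.9771689497716894), array([ 0.2, -3.3])), 4: (np.float64(0.976721629485936), array([ 1.4, -2.8])), 2: (np.float64(0.954233409610984), array([-2.6, -0.1]))}
```

View pics/end2.png

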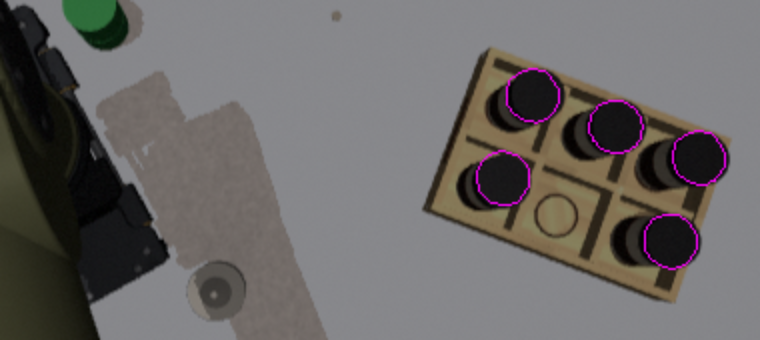

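All five jars fit within 6 mm of their cell centres and stand upright. The arm touches nothing, so I hand in.

```bash
python3 -c "
from cell import env
print(env.sign_off(), env.get_obs()['time_s'])"
```

```text
the job is handed in; nothing more can be done
the job is handed in; nothing more can be done
```

I put the three black-lidded jars into empty cells 5, 3 and 0, lowering each one to the crate floor before opening the fingers. The job is handed in, at about 28 s on the robot's clock.

- **Jars in the crate:** in the last top view, all five fit within about 6 mm of their cell centres, against the 20 mm allowed. The side view shows them upright and seated, one per cell.
- **Other objects:** the stored jars are still in cells 2 and 4, within 3 mm of centre. The squeeze bottle and the green look-alike appear undisturbed in the last views. The brush pot and the yellow jar were out of those views, so I did not check them again; the arm never came near enough to touch them.
- **Robot:** the arm ended clear of everything, with no contact force.
- **Checks that failed or disagreed:** the first crate mask fitted poorly (0.70 overlap), so I refitted by wood colour (0.985). The first final top view was blocked by the arm, so I moved it aside and checked again.

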